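Pulse the spice mill: one click coarser, lid in, hold it half-way

ROBOT

A 7-joint arm with a two-finger parallel gripper is mounted at the origin on a cart in front of the work surface, level with it; the furniture and walls round the work are solid. World frame = base frame: x ahead of the robot, y to its left, z up, the work surface at z = 0. Lengths are in m, angles in rad, forces in N, time in s.
With the tool pointing down it reaches from about 0.425 to 1.025 m from the base axis. Payload 9.4 kg.
Tool frame: the origin (TCP) lies between the finger pads; the fingertips stand 14 mm ahead of it and the grasp point (between the pads) lies 5 mm behind it; z points along the fingers, y is the line along which they close (so a half turn about z gives the same grasp; the last joint's range is limited). The gripper opens to 93 mm and grips with 3 to 60 N. Pads are 15 mm wide; open, the fingers measure 128 mm over their backs; the gripper's body (75 mm by 188 mm) begins 65 mm behind the grasp point.
Start: joints at [-1.352, 0.599, -0.003, 1.599, 0.002, 0.943, -0.08], TCP at [0.211, 0.694, 0.233] pointing down, gripper open.
Joint ranges: [-2.57, 2.57], [-0.35, 1.97], [-1.29, 1.29], [0.11, 2.56], [-1.05, 4.19], [0.11, 1.86], [-2.63, 2.63]. Speed limits (rad/s): [2.22, 2.22, 3.01, 3.01, 3.14, 3.14, 3.14].

INTERFACE

Orientations are given as a 3x3 rotation matrix whose columns are the frame's x, y, z axes.
In Python, from plant import arm, viewer gives the robot as it stands. The module is installed in compiled form; this text tells all that it offers.
- The arm moves only by the tool play_rows, never from a script. Its argument "moves" is a list of rows, each an object with "hand": the opening, from 0 (shut) to 1 (fully open); "dp": the shift along the tool's x, y, z scaled (see below), a list of three; "rot": the turn, a rotation vector about the tool's x, y, z scaled (see below), a list of three. A call has 1 to 8 rows; each row is the pose to reach, as a shift and turn from the pose commanded when the call began, along the tool's axes at that moment, turning the shorter way round; what a row does not reach only later rows make up. The controller multiplies each number of a shift by 0.25 m and each number of a turn by 2 pi rad. A row lasts 1/12 s, in which the tool goes at most 41.7 mm and 7.16 degrees, less where a joint would pass 70% of its speed; a pose out of reach is approached as far as the arm can. A call with a number of a shift or a turn outside -1 to 1 is refused whole. A call with a gripper value outside its range is refused whole. The fingers move at their own pace and stop on an object; "newtons" is the grip in N (left out, the last holds). Time passes only in rows, so rows that repeat a pose let the fingers close. It gives the time, the measured TCP pose, the force, the opening and the grip force at its end, in the units of the state.
- arm.get_state(): the state, without advancing time (a new reading comes with each control period).
- viewer.get_image(name): name is "scene" or "top"; returns a dict with "image" (480x640x3 uint8, red, green, blue), "range_z" (480x640 float32, m along the optical axis (not along the pixel's ray), 0 where there is no reading), "mtx" (3x3 intrinsics, pixels), "R" (3x3) and "t" (3): a world point X has camera coordinates R X + t. Camera axes: x right, y down, z forward; pixel columns grow to the right and rows downward; lengths in m; the calibration is good to about 2 mm. A picture is of the moment at which its call begins.
- arm.job_done(): hands the job in; it is judged then, once.
Trained networks look in the newest picture that a camera, given by its name, has taken for a name from the list of things; names that differ only in an ending like _2 or _b are one class to them, and where a whole thing is asked for, a point or a joint stands for the part that bears it (a point fixed in the world has none). Each returns a list of dicts, best first, with "confidence" (0 to 1); they miss things now and then, are a little off and sometimes report something else, mostly with a low value. They report only what shows in the picture. A call takes as long as a camera call. They do not tell look-alikes from the thing itself.
- viewer.spot_in(target, camera): "xy" ([column, row] in pixels, amid what is visible of it).
- viewer.outline_of(target, camera): "pixels" (480x640 bool, what is visible of it) and "xy" ([column, row] in pixels, amid what is visible of it).
The state is a dict: "time_s": time; "joints": joint angles; "joint_vel": joint speeds; "joint_efforts": joint torques, N m; "ee_pos": TCP position; "orientation": TCP orientation; "force": force on the tool from outside, world axes, zero at the start; "moment": the same for the moment, N m; "grip_width": finger opening in m; "grasp_force": force on a finger pad.
Only numpy, scipy, OpenCV 4.12 (cv2) and the standard library are available. Lean on these libraries where they do the work, as an engineer would, in place of code of your own. Each camera call takes 0.05 s, during which the arm holds its last target. There are 200 camera calls.

TASK

Set the spice mill's grind dial one click clockwise, to its middle position. Then put the loose bayonet lid into the mill's neck until its flange sits on the rim, twist it clockwise against the spring to the half-way mark (half of the turn to the lock, well short of the lock click) and finish while still gripping it there; the program ends holding the lid, because it springs back if let go. Do not turn the dial on to its last position, never let the lid go over the lock click, and leave the tin, the mug and the jar where they stand.

Things in the scene. Friction and masses are not known exactly. Their poses are not given: they have to be found in the camera images.
- mill: spice mill, fixed to the table: low white housing, 190 mm long (its y), 120 mm wide (its x), round ends, flat deck 55 mm above the table; origin on the table under its middle, z up. On the deck: round steel neck (towards -y) and grey grind dial (towards +y), axes 98 mm apart. Yaw varies by 0.4 rad either way.
- mill_neck (a point): centre of the neck's mouth, level with its rim (91 mm above the table); axes as the mill's. Tube 82 mm outside, 69 inside; a ledge in the top 8 mm narrows the mouth to 53 mm, except at two entry slots on the mill's +x and -x sides, 17 mm wide, reaching to the tube's wall. Free depth 32 mm. Below wait the drive's two upright dogs, just clockwise of the slots.
- half_mark (a point): half-way mark: top outer end of one of two long thin fins on the outside of the neck, 54 mm from its axis, 45 degrees clockwise of the -x slot (the other fin is across the neck). The neck also has slim ribs reaching 46 mm at the slots and, 90 degrees clockwise of them, 16 mm broad blocks: the lock.
- drive (a joint): sprung drive in the neck, rad: 0 at rest, grows clockwise (from above) as the lid's lugs push it. The lid turns about 0.18 free from mid-slot, so drive = lid's turn - 0.18: about 0.61 at the half-way mark, where the spring gives 0.08 N m and pushes the lid back if let go. From 0.84 on it turns much harder (0.3 N m), clicks over near 1.1, locked at 1.4.
- dial (a joint): grind dial, rad, grows clockwise seen from above: click positions 0, 0.7 (40 degrees, middle) and 1.4; starts near 0. Leaving a click takes up to 0.16 N m; beyond half-way it falls into the next position and stays there. Three ticks on the deck show the positions.
- dial_grip (a point): on the dial's axis, 85 mm above the table (30 above the deck); does not turn with the dial, axes as the mill's. Dial: 48 mm skirt 8 mm high, on it a bar grip 14 mm thick, 44 mm long, 8 to 36 mm above the deck. At dial 0 the bar lies along the mill's y, marked end to +y (away from the neck): pinch it along the mill's x.
- lid: loose black bayonet lid, about 0.14 kg, standing on its plug on the bare table; origin at the centre of the plug's underside, z up. Plug 48 mm diameter (40 at the foot), 24 mm long, two lugs on its +x and -x sides: 10 mm wide, 6 to 13.5 mm above the origin, reaching 31 mm from the axis. It enters with its x along the mill's x, either way round.
- lid_flange (a point): centre of the underside of the lid's flange, 24 mm above the lid's origin; fully home it lies at mill_neck. Flange 82 mm diameter, 6 mm thick, with an aluminium pointer rib over each lug that reaches 46 mm from the axis.
- lid_grip (a point): middle of the lid's bar grip, 46 mm above the lid's origin: bar 46 mm long along the lid's x, 14 mm thick in y, 30 to 62 mm above the origin.
- tin_half: bystander: low food tin, 75 mm diameter, 58 mm high; origin at the centre of its underside
- mug_1: bystander: white mug with a handle, 83x115x86 mm; origin at the centre of its underside
- jar_mid_b: bystander: small glass jar with a yellow lid, 52 mm diameter, 70 mm high; origin at the centre of its underside
Not all that is in view belongs to the job. What is shaped like the lid but orange, pink or turquoise is not meant.

How it is judged:
On the way, in this order (a step that is already met when the one before it is completed fails the run):
1. the dial rests one click on, in its middle position (value of joint dial between 0.58 and 0.82 rad and velocity of joint dial between -0.1 and 0.1 rad/s), for 0.3 s.
2. the lid sits in the neck, flange on the rim, before it is twisted (horizontal distance between lid_flange and mill_neck below 0.0045 m and z of lid_flange in the frame of mill_neck between -0.004 and 0.0035 m and angle between lid's own z axis and vertical below 0.07 rad and value of joint drive below 0.3 rad), for 0.1 s.
At the end, for the whole second after the job is handed in: dial in its middle position (0.7 +- 0.15 rad); lid home in the neck (flange within 4 mm of the rim, 4.5 mm of centre, upright within 4 degrees); drive at rest half-way, 0.43 to 0.79 rad (lid within about 10 degrees of the half-way mark); fingers still grip the lid with over 3 N (value of joint dial between 0.55 and 0.85 rad and value of joint drive between 0.43 and 0.79 rad and velocity of joint drive between -0.1 and 0.1 rad/s and horizontal distance between lid_flange and mill_neck below 0.0045 m and z of lid_flange in the frame of mill_neck between -0.004 and 0.0035 m and angle between lid's own z axis and vertical below 0.07 rad and contact force between the fingers and lid above 3 N); the arm keeps its last pose, push and grip.
It fails at once if the lid is turned over the lock click (drive beyond 1.0) (value of joint drive above 1 rad).
It fails at once if the dial is turned on past its middle position (beyond 1.05) (value of joint dial above 1.05 rad).
It fails at once if the tin is pushed away (over 30 mm) or tipped (distance of tin_half from where it was at the start of the episode above 0.03 m or angle between tin_half's own z axis and vertical above 0.3 rad).
It fails at once if the mug is pushed away (over 30 mm) or tipped (distance of mug_1 from where it was at the start of the episode above 0.03 m or angle between mug_1's own z axis and vertical above 0.3 rad).
It fails at once if the jar is pushed away (over 30 mm) or tipped (distance of jar_mid_b from where it was at the start of the episode above 0.03 m or angle between jar_mid_b's own z axis and vertical above 0.3 rad).
It also fails if it takes over 54 s, if anything falls off the work surface, if the arm or the gripper's body presses on something with over 40 N, if the wrist force passes 120 N, or if a joint passes its speed limit or range.

## Working session

There is one attempt and no reset: what is moved stays moved. The work goes in short steps, Python scripts to look and compute and a tool call to move; the robot and the scene stay as the last step left them, time stands still between calls to the robot, and variables do not carry over. Pictures are saved under pics/ and viewed, at most 10 in all, crops included, and the job is handed in when it is done.

Besides the shell and the picture viewer there is one more tool, called after "Call:" in YAML: its name, and indented under it one key for each argument. play_rows: Moves the arm, as the interface text tells. Shifts and turns lie within -1 to 1; 1 stands for 0.25 m of shift or 2 pi rad of turn. Its arguments: {"type":"object","properties":{"moves":{"type":"array","items":{"type":"object","properties":{"hand":{"type":"number"},"dp":{"type":"array","items":{"type":"number","minimum":-1,"maximum":1}},"rot":{"type":"array","items":{"type":"number","minimum":-1,"maximum":1}}}}},"newtons":{"type":"number"}},"required":["moves"]}

```bash
mkdir -p pics; cat > h.py <<'E'
import numpy as np, cv2
from plant import arm, viewer
def grab(n): return viewer.get_image(n)
def save(d,f,crop=None,s=1):
    im=d["image"][...,::-1]
    if crop: x0,y0,x1,y1=crop; im=im[y0:y1,x0:x1]
    cv2.imwrite("pics/"+f,cv2.resize(im,None,fx=s,fy=s,interpolation=cv2.INTER_CUBIC))
def cloud(d):
    z=d["range_z"]; v,u=np.mgrid[:480,:640]; K=d["mtx"]
    c=np.stack([(u-K[0,2])/K[0,0]*z,(v-K[1,2])/K[1,1]*z,z],-1)
    w=(c-d["t"])@d["R"]; w[z==0]=np.nan; return w
def atz(d,uv,zw):
    K=d["mtx"]; r=np.linalg.inv(K)@[uv[0],uv[1],1]; r=d["R"].T@r; o=-d["R"].T@d["t"]
    return o+r*(zw-o[2])/r[2]
E
python3 - <<'E'
from h import *
s=arm.get_state(); print(s["time_s"],s["ee_pos"],s["orientation"].round(3) if hasattr(s["orientation"],'round') else s["orientation"],s["grip_width"])
for n in ("top","scene"):
    d=grab(n); save(d,n+"0.png"); w=cloud(d); print(n,"cam",-d["R"].T@d["t"],d["mtx"][0,0])
    for t in ("mill","lid","mill_neck","dial","tin_half","mug_1","jar_mid_b"):
        for o in viewer.outline_of(t,n)[:5]:
            p=o["pixels"]; print(n,t,round(o["confidence"],2),np.round(o["xy"]),p.sum(),np.nanmedian(w[p],0).round(3),d["image"][p].mean(0).round())
print(arm.get_state()["time_s"])
E
```

```text
0.0 [0.21124913 0.6930479  0.23174552] [[-0.957  0.291 -0.   ]
 [ 0.291  0.957 -0.002]
 [-0.    -0.002 -1.   ]] 0.09309227454321943
top cam [0.40585564 0.03151096 1.61748175] 563.0930626498845
top mill 0.76 [215. 264.] 2510 [0.509 0.305 0.057] [189. 186. 185.]
top lid 0.93 [179. 194.] 636 [0.724 0.412 0.032] [209. 136.  68.]
top lid 0.81 [446. 290.] 671 [ 0.451 -0.339  0.032] [ 88. 182. 165.]
top lid 0.71 [329. 215.] 613 [ 0.655 -0.014  0.032] [119. 115. 110.]
top lid 0.56 [200. 325.] 689 [0.342 0.342 0.032] [210. 153. 166.]
top lid 0.55 [324. 172.] 598 [0.788 0.007 0.032] [209. 140.  71.]
top mill_neck 0.68 [214. 266.] 2511 [0.509 0.305 0.057] [189. 186. 185.]
top dial 0.48 [196. 258.] 238 [0.53  0.364 0.066] [137. 135. 131.]
top tin_half 0.7 [306. 296.] 609 [0.432 0.055 0.055] [207. 202. 186.]
top mug_1 0.95 [233. 198.] 843 [0.713 0.267 0.029] [172. 164. 148.]
top jar_mid_b 0.52 [284. 176.] 345 [0.761 0.127 0.067] [188. 160. 103.]
scene cam [ 0.10292918 -0.83414846  0.75688388] 529.451702568812
scene mill 0.88 [255. 201.] 2127 [0.491 0.248 0.057] [177. 170. 156.]
scene lid 0.91 [36
[... 219 characters left out ...]
590 [0.338 0.333 0.034] [216. 140. 151.]
scene lid 0.62 [410. 233.] 676 [ 0.782 -0.001  0.033] [215. 126.  48.]
scene mill_neck 0.59 [253. 202.] 2191 [0.492 0.249 0.057] [177. 170. 156.]
scene dial 0.43 [252. 179.] 116 [0.527 0.36  0.078] [150. 145. 131.]
scene tin_half 0.89 [268. 262.] 1011 [0.429 0.039 0.055] [199. 188. 169.]
scene tin_half 0.17 [367. 256.] 782 [ 0.649 -0.024  0.033] [109.  97.  84.]
scene mug_1 0.73 [329. 186.] 1030 [0.697 0.241 0.062] [172. 159. 135.]
scene mug_1 0.67 [263. 260.] 1033 [0.429 0.04  0.055] [199. 188. 168.]
scene jar_mid_b 0.96 [375. 209.] 651 [0.758 0.111 0.044] [196. 175. 123.]
scene jar_mid_b 0.38 [253. 202.] 2247 [0.493 0.249 0.057] [178. 170. 156.]
0.8
```

View pics/top0.png

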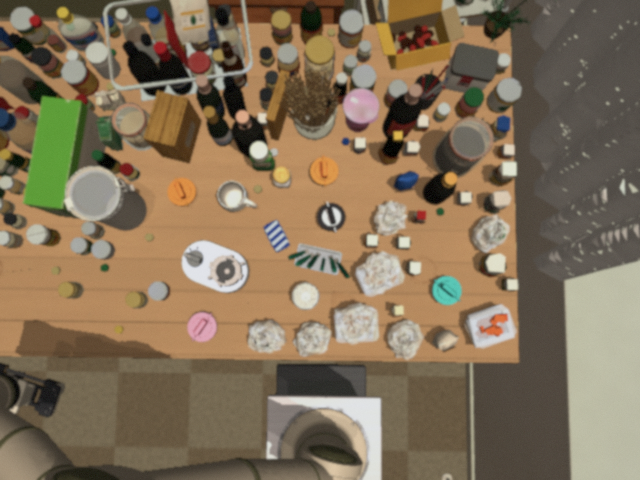

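View pics/scene0.png

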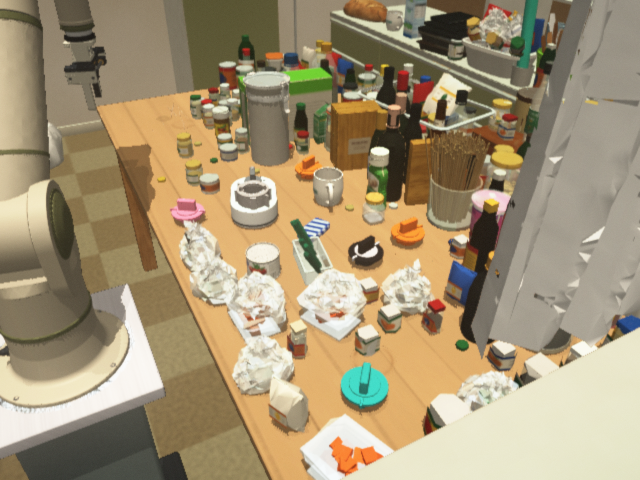

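Top view: mill (215,264), neck (227,271), dial (194,258). Lid look-alikes: orange (181,192) and (324,171), turquoise (447,290), pink (202,327), black (331,216). I choose the black one, which matches the description. Next is a close crop and the measuring.

```bash
python3 - <<'E'
from h import *
D={n:grab(n) for n in("top","scene")}
d=D["top"]; a=cv2.resize(d["image"][185:245,300:360,::-1],(400,400),interpolation=cv2.INTER_CUBIC); b=cv2.resize(d["image"][230:300,175:255,::-1],(457,400),interpolation=cv2.INTER_CUBIC)
c=cv2.resize(D["scene"]["image"][225:280,335:395,::-1],(218,200),interpolation=cv2.INTER_CUBIC); e=cv2.resize(D["scene"]["image"][165:230,220:290,::-1],(215,200),interpolation=cv2.INTER_CUBIC)
cv2.imwrite("pics/crops.png",cv2.resize(np.hstack([a,b]),(800,373)))
cv2.imwrite("pics/crops2.png",cv2.resize(np.hstack([c,e]),(800,370)))
for n,d in D.items():
    w=cloud(d); np.save(n+"w.npy",w)
    def sel(c,r,z0,z1):
        m=(np.hypot(w[...,0]-c[0],w[...,1]-c[1])<r)&(w[...,2]>z0)&(w[...,2]<z1); return w[m]
    def show(nm,p):
        if len(p)<5: print(n,nm,len(p)); return
        q=p[:,:2]; (cx,cy),(ww,hh),ang=cv2.minAreaRect(q.astype(np.float32)*1000)
        ev,V=np.linalg.eigh(np.cov(q.T)); v=V[:,1]
        print(n,nm,len(p),"mean",p.mean(0).round(4),"rect",(round(cx,1),round(cy,1)),(round(ww,1),round(hh,1)),"axis deg",round(np.degrees(np.arctan2(v[1],v[0])),1),"ev",(np.sqrt(ev)*1000).round(1))
    show("lid bar",sel((.655,-.014),.06,.045,.075)); show("lid flange",sel((.655,-.014),.07,.02,.075))
    show("deck",sel((.509,.31),.13,.045,.062)); show("mill all",sel((.509,.31),.13,.03,.13))
    show("neck",sel((.492,.26),.07,.08,.1)); show("dialbar",sel((.53,.364),.04,.08,.1)); 
    show("tin",sel((.432,.05),.06,.045,.07))
E
```

```text
top lid bar 87 mean [ 0.6559 -0.014   0.0612] rect (656.7, -14.2) (45.7, 14.8) axis deg -163.9 ev [ 4.2 13.5]
top lid flange 642 mean [ 0.6563 -0.0136  0.0354] rect (657.6, -13.8) (80.2, 80.0) axis deg -177.0 ev [20.1 20.9]
top deck 1719 mean [0.5121 0.3142 0.0552] rect (510.8, 310.4) (187.7, 119.6) axis deg 68.4 ev [35.3 48.5]
top mill all 2526 mean [0.5096 0.3078 0.0634] rect (511.3, 311.8) (192.0, 119.6) axis deg 69.2 ev [31.8 49.6]
top neck 431 mean [0.4964 0.2727 0.0903] rect (497.2, 273.4) (92.4, 86.3) axis deg 83.0 ev [23.6 27.6]
top dialbar 86 mean [0.5311 0.3641 0.0915] rect (531.3, 364.8) (44.2, 13.6) axis deg 69.5 ev [ 4.1 13.3]
top tin 579 mean [0.431  0.056  0.0553] rect (431.8, 55.6) (71.7, 72.0) axis deg 50.6 ev [18.7 18.9]
scene lid bar 166 mean [ 0.654  -0.0188  0.0572] rect (656.5, -15.8) (48.4, 16.4) axis deg -166.5 ev [ 4.2 14.2]
scene lid flange 709 mean [ 0.6521 -0.023   0.0383] rect (655.6, -16.5) (82.1, 80.7) axis deg 167.7 ev [16.9 20.7]
scene deck 702 mean [0.4994 0.2788 0.0551] rect (509.3, 307.2) (190.4, 119.6) axis deg 64.9 ev [39.4 56.1]
scene mill all 1867 mean [0.4965 0.2724 0.066 ] rect (509.5, 307.4) (191.5, 120.1) axis deg 68.1 ev [31.3 49.2]
scene neck 471 mean [0.4927 0.2656 0.0893] rect (494.2, 269.8) (90.5, 90.8) axis deg 93.3 ev [24.  27.5]
scene dialbar 59 mean [0.5286 0.357  0.0905] rect (530.8, 362.1) (49.6, 11.3) axis deg 68.3 ev [ 3.7 14.4]
scene tin 692 mean [0.4291 0.0515 0.0555] rect (430.8, 55.0) (77.3, 75.0) axis deg 68.4 ev [19.4 21.7]
```

View pics/crops.png

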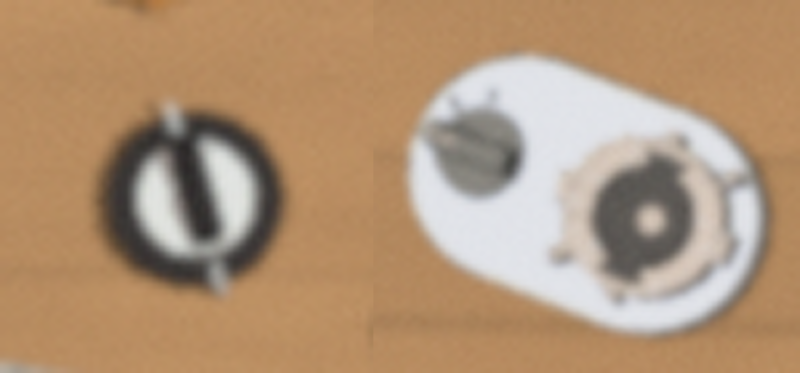

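View pics/crops2.png

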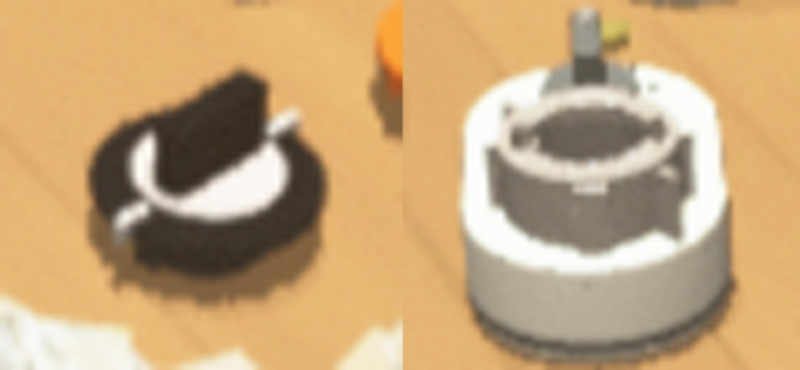

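The left crop shows the black lid, with its bar and aluminium pointers about 15° off world x. The right crop shows the mill, with the dial's marked end pointing up-left away from the neck and the slots and fins visible. Yaw: mill y is at about 68.8°.

```bash
cat >> h.py <<'E'
from scipy.spatial.transform import Rotation as Ro
def plan(p,deg,s=None):
    "numbers for a row: target TCP p, tool y axis at world angle deg, tool down"
    s=s or arm.get_state(); R=np.array(s["orientation"]); a=np.radians(deg)
    y=np.array([np.cos(a),np.sin(a),0]); z=np.array([0,0,-1.]); T=np.stack([np.cross(y,z),y,z],1)
    dp=R.T@(np.array(p)-s["ee_pos"])/.25; rv=Ro.from_matrix(R.T@T).as_rotvec()/(2*np.pi)
    print("dp",dp.round(4).tolist(),"rot",rv.round(4).tolist())
def st():
    s=arm.get_state(); R=np.array(s["orientation"])
    print("t",round(s["time_s"],2),"p",np.round(s["ee_pos"],4),"yaw_y",round(np.degrees(np.arctan2(R[1,1],R[0,1])),2),"tilt",np.round(R[:2,2],4),"F",np.round(s["force"],1),"M",np.round(s["moment"],2),"w",round(s["grip_width"],4),"gf",np.round(s["grasp_force"],1),"j",np.round(s["joints"],2)); return s
E
python3 - <<'E'
from h import *
w=np.load("topw.npy"); 
for c,r in (((.655,-.014),.16),((.53,.364),.15),((.495,.272),.15)):
    m=(np.hypot(w[...,0]-c[0],w[...,1]-c[1])<r); q=w[m]; i=np.argsort(-q[:,2])[:3]; print(c,q[i].round(3).tolist())
st(); plan((.531,.3638,.2),158.8)
E
```

```text
(0.655, -0.014) [[0.513, 0.048, 0.12], [0.516, 0.05, 0.118], [0.511, 0.045, 0.117]]
(0.53, 0.364) [[0.527, 0.361, 0.102], [0.517, 0.248, 0.102], [0.506, 0.312, 0.101]]
(0.495, 0.272) [[0.527, 0.361, 0.102], [0.517, 0.248, 0.102], [0.506, 0.312, 0.101]]
t 0.9 p [0.2114 0.6935 0.2326] yaw_y 73.05 tilt [0.0001 0.    ] F [ 0.9 -0.6  0.1] M [-0.02  0.06 -0.  ] w 0.0928 gf 0.0 j [-1.35  0.6  -0.    1.6   0.    0.94 -0.08]
dp [-1.6075, -0.8889, 0.1306] rot [-0.0, 0.0, -0.2382]
```

Call:
play_rows:
  moves:
    - {"dp": [-0.85,-0.47,0],"rot": [0,0,-0.12],"hand": 0.43}
    - {"dp": [-0.85,-0.47,0],"rot": [0,0,-0.12],"hand": 0.43}
    - {"dp": [-0.85,-0.47,0],"rot": [0,0,-0.12],"hand": 0.43}
    - {"dp": [-0.85,-0.47,0],"rot": [0,0,-0.12],"hand": 0.43}
    - {"dp": [-0.85,-0.47,0],"rot": [0,0,-0.12],"hand": 0.43}
    - {"dp": [-0.85,-0.47,0],"rot": [0,0,-0.12],"hand": 0.43}
    - {"dp": [-0.85,-0.47,0],"rot": [0,0,-0.12],"hand": 0.43}
    - {"dp": [-0.85,-0.47,0],"rot": [0,0,-0.12],"hand": 0.43}

```text
time_s: 1.57
ee_pos: [0.3831, 0.5169, 0.2328]
orientation: [[-0.899, -0.437, 0.001], [-0.437, 0.899, -0.0], [-0.0, -0.001, -1.0]]
force: [-1.5, 0.8, 0.5]
grip_width: 0.0442
grasp_force: 0.0
```

```bash
python3 -c "
from h import *
st(); plan((.531,.3638,.13),158.8)"
```

```text
t 1.57 p [0.3831 0.5169 0.2328] yaw_y 115.94 tilt [ 0.0007 -0.0003] F [-1.5  0.8  0.5] M [0.09 0.01 0.  ] w 0.0442 gf 0.0 j [-0.88  0.51 -0.21  1.79  0.14  0.86  0.87]
dp [-0.2639, -0.8093, 0.4119] rot [-0.0001, 0.0, -0.1191]
```

Call:
play_rows:
  moves:
    - {"dp": [-0.264,-0.809,0],"rot": [0,0,-0.119],"hand": 0.43}
    - {"dp": [-0.264,-0.809,0],"rot": [0,0,-0.119],"hand": 0.43}
    - {"dp": [-0.264,-0.809,0],"rot": [0,0,-0.119],"hand": 0.43}
    - {"dp": [-0.264,-0.809,0.1],"rot": [0,0,-0.119],"hand": 0.43}
    - {"dp": [-0.264,-0.809,0.41],"rot": [0,0,-0.119],"hand": 0.43}
    - {"dp": [-0.264,-0.809,0.41],"rot": [0,0,-0.119],"hand": 0.43}
    - {"dp": [-0.264,-0.809,0.41],"rot": [0,0,-0.119],"hand": 0.43}
    - {"dp": [-0.264,-0.809,0.41],"rot": [0,0,-0.119],"hand": 0.43}

```text
time_s: 2.23
ee_pos: [0.5286, 0.3644, 0.1258]
orientation: [[-0.36, -0.933, -0.005], [-0.933, 0.36, -0.004], [0.006, 0.003, -1.0]]
force: [-0.0, -0.7, -0.0]
grip_width: 0.0403
grasp_force: 0.0
```

```bash
python3 -c "
from h import *
st(); plan((.531,.3638,.082),158.8)"
```

```text
t 2.23 p [0.5286 0.3644 0.1258] yaw_y 158.9 tilt [-0.005  -0.0043] F [-0.  -0.7 -0. ] M [ 0.07  0.04 -0.03] w 0.0403 gf 0.0 j [-0.45  0.65 -0.36  1.86  0.34  0.7   1.76]
dp [-0.0023, -0.0105, 0.1751] rot [0.0005, -0.0009, 0.0003]
```

Call:
play_rows:
  moves:
    - {"dp": [0,0,0.09],"rot": [0,0,0],"hand": 0.43}
    - {"dp": [0,0,0.165],"rot": [0,0,0],"hand": 0.43}
    - {"dp": [0,0,0.165],"rot": [0,0,0],"hand": 0.3}
    - {"dp": [0,0,0.165],"rot": [0,0,0],"hand": 0}
    - {"dp": [0,0,0.165],"rot": [0,0,0],"hand": 0}
    - {"dp": [0,0,0.165],"rot": [0,0,0],"hand": 0}
    - {"dp": [0,0,0.165],"rot": [0,0,0],"hand": 0}
    - {"dp": [0,0,0.165],"rot": [0,0,0],"hand": 0}
  newtons: 25

```text
time_s: 2.9
ee_pos: [0.5315, 0.3676, 0.0908]
orientation: [[-0.358, -0.934, 0.005], [-0.934, 0.358, 0.002], [-0.004, -0.004, -1.0]]
force: [5.7, 0.2, -1.0]
grip_width: 0.0137
grasp_force: 25.0
```

```bash
python3 -c "
from h import *
st()"
```

```text
t 2.9 p [0.5315 0.3676 0.0908] yaw_y 159.02 tilt [0.0047 0.0022] F [ 5.7  0.2 -1. ] M [ 0.12 -1.2   0.  ] w 0.0137 gf 25.0 j [-0.47  0.69 -0.34  1.88  0.38  0.62  1.73]
```

Call:
play_rows:
  moves:
    - {"dp": [0,-0.002,0],"rot": [0,0,0.018],"hand": 0}
    - {"dp": [0,-0.004,0],"rot": [0,0,0.036],"hand": 0}
    - {"dp": [0,-0.006,0],"rot": [0,0,0.054],"hand": 0}
    - {"dp": [0,-0.008,0],"rot": [0,0,0.072],"hand": 0}
    - {"dp": [0,-0.009,0],"rot": [0,0,0.09],"hand": 0}
    - {"dp": [0,-0.01,0],"rot": [0,0,0.106],"hand": 0}
    - {"dp": [0,-0.01,0],"rot": [0,0,0.106],"hand": 0}
    - {"dp": [0,-0.01,0],"rot": [0,0,0.106],"hand": 0}

```text
time_s: 3.57
ee_pos: [0.533, 0.3665, 0.0907]
orientation: [[-0.857, -0.516, 0.004], [-0.516, 0.857, 0.001], [-0.004, -0.001, -1.0]]
force: [3.9, -2.7, 8.4]
grip_width: 0.0135
grasp_force: 25.0
```

```bash
python3 -c "
from h import *
st()"
```

```text
t 3.57 p [0.533  0.3665 0.0907] yaw_y 121.07 tilt [0.0036 0.0013] F [ 3.9 -2.7  8.4] M [-0.46 -0.83 -0.14] w 0.0135 gf 25.0 j [-0.59  0.68 -0.15  1.89  0.18  0.58  1.25]
```

Call:
play_rows:
  moves:
    - {"dp": [0,0,0],"rot": [0,0,0],"hand": 0.4}
    - {"dp": [0,0,0],"rot": [0,0,0],"hand": 0.4}
    - {"dp": [0,0,0],"rot": [0,0,0],"hand": 0.4}
    - {"dp": [0,0,-0.15],"rot": [0,0,0],"hand": 0.4}
    - {"dp": [0,0,-0.3],"rot": [0,0,0],"hand": 0.4}
    - {"dp": [0,0,-0.45],"rot": [0,0,0],"hand": 0.45}
    - {"dp": [0,0,-0.6],"rot": [0,0,0],"hand": 0.45}
    - {"dp": [0,0,-0.6],"rot": [0,0,0],"hand": 0.45}

```text
time_s: 4.23
ee_pos: [0.5333, 0.3683, 0.2463]
orientation: [[-0.857, -0.515, 0.008], [-0.515, 0.857, 0.006], [-0.01, 0.002, -1.0]]
force: [0.5, -0.3, 0.9]
grip_width: 0.0417
grasp_force: 0.0
```

```bash
python3 - <<'E'
from h import *
d=grab("scene"); w=cloud(d)
m=(np.hypot(w[...,0]-.53,w[...,1]-.363)<.04)&(w[...,2]>.08)&(w[...,2]<.1)
q=w[m][:,:2]; ev,V=np.linalg.eigh(np.cov(q.T)); v=V[:,1]; print(len(q),q.mean(0),np.degrees(np.arctan2(v[1],v[0])),np.sqrt(ev),cv2.minAreaRect((q*1000).astype(np.float32)))
save(d,"dial.png",(210,150,300,230),5)
st(); plan((.6565,-.0145,.23),105)
E
```

```text
93 [0.52922369 0.35978919] -151.3917691461561 [0.00420039 0.01402249] ((532.0509643554688, 363.1259460449219), (50.08558654785156, 14.84347152709961), 26.61983299255371)
t 4.28 p [0.5324 0.3675 0.243 ] yaw_y 121.01 tilt [0.0052 0.0044] F [-0.4  0.1 -0.7] M [0.07 0.05 0.01] w 0.0417 gf 0.0 j [-0.56  0.5  -0.2   1.77  0.12  0.87  1.3 ]
dp [0.3624, -1.5654, 0.0477] rot [0.0003, 0.001, 0.0445]
```

View pics/dial.png

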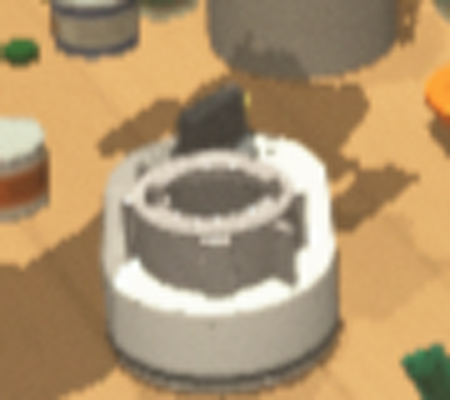

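The dial bar has turned from 68.5° to 28.6°, seen at about (213,118) in the crop, so it is one click on. Now to the lid.

Call:
play_rows:
  moves:
    - {"dp": [0.2,-0.9,0],"rot": [0,0,0.03],"hand": 0.45}
    - {"dp": [0.2,-0.9,0],"rot": [0,0,0.03],"hand": 0.45}
    - {"dp": [0.2,-0.9,0],"rot": [0,0,0.03],"hand": 0.45}
    - {"dp": [0.2,-0.9,0],"rot": [0,0,0.03],"hand": 0.45}
    - {"dp": [0.2,-0.9,0],"rot": [0,0,0.03],"hand": 0.45}
    - {"dp": [0.2,-0.9,0],"rot": [0,0,0.03],"hand": 0.45}
    - {"dp": [0.2,-0.9,0],"rot": [0,0,0.03],"hand": 0.45}
    - {"dp": [0.2,-0.9,0],"rot": [0,0,0.03],"hand": 0.45}

```text
time_s: 4.95
ee_pos: [0.6038, 0.1458, 0.2376]
orientation: [[-0.94, -0.342, -0.002], [-0.342, 0.94, -0.001], [0.002, 0.0, -1.0]]
force: [0.3, 0.8, -0.6]
grip_width: 0.0414
grasp_force: 0.0
```

```bash
python3 - <<'E'
from h import *
from scipy.optimize import least_squares
w=np.load("topw.npy")
# neck: circle fit on top-of-rim points; deck stadium fit
q=w[(np.hypot(w[...,0]-.496,w[...,1]-.273)<.044)&(w[...,2]>.086)&(w[...,2]<.096)][:,:2]
print("rim",len(q),q.mean(0))
m=((np.hypot(w[...,0]-.511,w[...,1]-.311)<.13)&(w[...,2]>.03)).astype(np.uint8)
ii=np.argwhere(m>0); p=w[m>0][:,:2]
c=cv2.findContours(m,cv2.RETR_EXTERNAL,cv2.CHAIN_APPROX_NONE)[0]; c=max(c,key=len)[:,0]
b=w[c[:,1],c[:,0],:2]
def f(x):
    y=np.array([np.cos(x[2]),np.sin(x[2])]); r=b-x[:2]; t=np.clip(r@y,-.035,.035); return np.linalg.norm(r-t[:,None]*y,axis=1)-x[3]
s=least_squares(f,[.511,.311,1.2,.06],loss="soft_l1",f_scale=.002); print("stadium",s.x[:2],np.degrees(s.x[2]),s.x[3],np.std(s.fun))
st(); plan((.6567,-.0145,.12),105)
E
```

```text
rim 338 [0.49629178 0.27419578]
stadium [0.51060439 0.31025965] 69.20163161338631 0.05864689395299295 0.0009543148311421782
t 4.95 p [0.6038 0.1458 0.2376] yaw_y 110.01 tilt [-0.0021 -0.0007] F [ 0.3  0.8 -0.6] M [0.12 0.03 0.03] w 0.0414 gf 0.0 j [-0.24  0.47 -0.13  1.83  0.08  0.84  1.51]
dp [0.0195, -0.675, 0.4702] rot [0.0, -0.0003, 0.0139]
```

Call:
play_rows:
  moves:
    - {"dp": [0.02,-0.675,0],"rot": [0,0,0.014],"hand": 0.45}
    - {"dp": [0.02,-0.675,0],"rot": [0,0,0.014],"hand": 0.45}
    - {"dp": [0.02,-0.675,0],"rot": [0,0,0.014],"hand": 0.45}
    - {"dp": [0.02,-0.675,0.1],"rot": [0,0,0.014],"hand": 0.45}
    - {"dp": [0.02,-0.675,0.25],"rot": [0,0,0.014],"hand": 0.45}
    - {"dp": [0.02,-0.675,0.4],"rot": [0,0,0.014],"hand": 0.45}
    - {"dp": [0.02,-0.675,0.47],"rot": [0,0,0.014],"hand": 0.45}
    - {"dp": [0.02,-0.675,0.47],"rot": [0,0,0.014],"hand": 0.45}

```text
time_s: 5.62
ee_pos: [0.6544, -0.0106, 0.1161]
orientation: [[-0.965, -0.263, -0.008], [-0.263, 0.965, 0.001], [0.008, 0.003, -1.0]]
force: [-0.0, 0.9, 0.1]
grip_width: 0.0417
grasp_force: 0.0
```

```bash
python3 -c "
from h import *
viewer.get_image('scene')
st(); plan((.6567,-.0145,.050),105)"
```

```text
t 5.67 p [ 0.6558 -0.0105  0.1188] yaw_y 105.26 tilt [-0.0053  0.0009] F [-0.   1.1  0.1] M [ 0.04 -0.08  0.02] w 0.0417 gf 0.0 j [-0.01  0.65 -0.09  1.85  0.09  0.65  1.68]
dp [-0.0005, -0.0169, 0.275] rot [0.0004, -0.0008, 0.0007]
```

Call:
play_rows:
  moves:
    - {"dp": [0,-0.016,0.1],"rot": [0,0,0],"hand": 0.45}
    - {"dp": [0,-0.016,0.2],"rot": [0,0,0],"hand": 0.45}
    - {"dp": [0,-0.016,0.27],"rot": [0,0,0],"hand": 0.45}
    - {"dp": [0,-0.016,0.28],"rot": [0,0,0],"hand": 0.45}
    - {"dp": [0,-0.016,0.28],"rot": [0,0,0],"hand": 0.45}

```text
time_s: 6.08
ee_pos: [0.6588, -0.0152, 0.0519]
orientation: [[-0.965, -0.262, -0.0], [-0.262, 0.965, 0.001], [0.0, 0.001, -1.0]]
force: [-0.4, 0.7, 0.4]
grip_width: 0.0418
grasp_force: 0.0
```

```bash
python3 -c "
from h import *
st()"
```

```text
t 6.08 p [ 0.6588 -0.0152  0.0519] yaw_y 105.19 tilt [-0.0002  0.0005] F [-0.4  0.7  0.4] M [ 0.03  0.02 -0.04] w 0.0418 gf 0.0 j [-0.01  0.74 -0.08  1.88  0.1   0.53  1.68]
```

Call:
play_rows:
  moves:
    - {"dp": [0.008,0,0.01],"rot": [0,0,0],"hand": 0.45}
    - {"dp": [0.008,0,0.01],"rot": [0,0,0],"hand": 0.3}
    - {"dp": [0.008,0,0.01],"rot": [0,0,0],"hand": 0}
    - {"dp": [0.008,0,0.01],"rot": [0,0,0],"hand": 0}
    - {"dp": [0.008,0,0.01],"rot": [0,0,0],"hand": 0}
    - {"dp": [0.008,0,0.01],"rot": [0,0,0],"hand": 0}
    - {"dp": [0.008,0,0.01],"rot": [0,0,0],"hand": 0}
    - {"dp": [0.008,0,0.01],"rot": [0,0,0],"hand": 0}
  newtons: 35

```text
time_s: 6.75
ee_pos: [0.6568, -0.017, 0.0492]
orientation: [[-0.965, -0.26, 0.0], [-0.26, 0.965, 0.0], [-0.0, 0.0, -1.0]]
force: [-1.3, 1.0, 4.3]
grip_width: 0.0143
grasp_force: 35.0
```

```bash
python3 - <<'E'
from h import *
d=grab("top"); w=cloud(d)
m=(np.hypot(w[...,0]-.656,w[...,1]+.014)<.06)&(w[...,2]>.02)&(w[...,2]<.04)
save(d,"grip.png",(290,180,370,250),6)
q=w[m][:,:2]; print(len(q),cv2.minAreaRect((q*1000).astype(np.float32)))
st()
E
```

```text
19 ((642.5481567382812, 16.34920883178711), (46.74891662597656, 7.935703754425049), 23.22599220275879)
t 6.8 p [ 0.6568 -0.0169  0.0492] yaw_y 105.1 tilt [0.0004 0.0002] F [-1.6  1.2  4.5] M [0.33 0.22 0.  ] w 0.0136 gf 35.0 j [-0.01  0.74 -0.08  1.88  0.1   0.52  1.68]
```

Call:
play_rows:
  moves:
    - {"dp": [0,0,-0.1],"rot": [0,0,0],"hand": 0}
    - {"dp": [0,0,-0.25],"rot": [0,0,0],"hand": 0}
    - {"dp": [0,0,-0.4],"rot": [0,0,0],"hand": 0}
    - {"dp": [0,0,-0.55],"rot": [0,0,0],"hand": 0}
    - {"dp": [0,0,-0.7],"rot": [0,0,0],"hand": 0}
    - {"dp": [0,0,-0.7],"rot": [0,0,0],"hand": 0}

```text
time_s: 7.3
ee_pos: [0.6598, -0.0174, 0.2312]
orientation: [[-0.966, -0.26, 0.01], [-0.26, 0.966, 0.0], [-0.01, -0.003, -1.0]]
force: [1.5, -0.7, -1.2]
grip_width: 0.0139
grasp_force: 35.0
```

```bash
python3 -c "
from h import *
st(); plan((.4958,.2735,.225),69)"
```

```text
t 7.3 p [ 0.6598 -0.0174  0.2312] yaw_y 105.05 tilt [0.0103 0.0001] F [ 1.5 -0.7 -1.2] M [ 0.01 -0.11  0.03] w 0.0139 gf 35.0 j [ 0.01  0.52 -0.1   1.76  0.07  0.85  1.71]
dp [0.3314, 1.294, 0.0184] rot [0.0001, 0.0017, 0.1001]
```

Call:
play_rows:
  moves:
    - {"dp": [0.165,0.65,0],"rot": [0,0,0.05],"hand": 0}
    - {"dp": [0.165,0.65,0],"rot": [0,0,0.05],"hand": 0}
    - {"dp": [0.165,0.65,0],"rot": [0,0,0.05],"hand": 0}
    - {"dp": [0.165,0.65,0],"rot": [0,0,0.05],"hand": 0}
    - {"dp": [0.165,0.65,0],"rot": [0,0,0.05],"hand": 0}
    - {"dp": [0.165,0.65,0],"rot": [0,0,0.05],"hand": 0}

```text
time_s: 7.8
ee_pos: [0.5729, 0.1319, 0.2234]
orientation: [[-0.999, 0.045, -0.001], [0.045, 0.999, 0.0], [0.001, 0.0, -1.0]]
force: [-0.6, -0.0, -1.8]
grip_width: 0.0136
grasp_force: 35.0
```

```bash
python3 -c "
from h import *
st(); plan((.4958,.2735,.20),69)"
```

```text
t 7.8 p [0.5729 0.1319 0.2234] yaw_y 87.42 tilt [-0.0012  0.0003] F [-0.6 -0.  -1.8] M [-0.02 -0.04 -0.02] w 0.0136 gf 35.0 j [-0.3   0.45 -0.02  1.93  0.01  0.77  1.19]
dp [0.3333, 0.5518, 0.0941] rot [0.0, -0.0002, 0.0512]
```

Call:
play_rows:
  moves:
    - {"dp": [0.333,0.552,0],"rot": [0,0,0.051],"hand": 0}
    - {"dp": [0.333,0.552,0],"rot": [0,0,0.051],"hand": 0}
    - {"dp": [0.333,0.552,0],"rot": [0,0,0.051],"hand": 0}
    - {"dp": [0.333,0.552,0.094],"rot": [0,0,0.051],"hand": 0}
    - {"dp": [0.333,0.552,0.094],"rot": [0,0,0.051],"hand": 0}
    - {"dp": [0.333,0.552,0.094],"rot": [0,0,0.051],"hand": 0}
    - {"dp": [0.333,0.552,0.094],"rot": [0,0,0.051],"hand": 0}

```text
time_s: 8.38
ee_pos: [0.4991, 0.2696, 0.1999]
orientation: [[-0.932, 0.363, -0.0], [0.363, 0.932, -0.002], [-0.0, -0.002, -1.0]]
force: [0.8, -0.7, -1.0]
grip_width: 0.0136
grasp_force: 35.0
```

```bash
python3 - <<'E'
from h import *
d=grab("scene"); w=cloud(d); s=st()
m=(np.hypot(w[...,0]-.496,w[...,1]-.273)<.055)&(w[...,2]>.168)&(w[...,2]<.186)
q=w[m]; print(len(q),cv2.minAreaRect((q[:,:2]*1000).astype(np.float32)),np.percentile(q[:,2],[2,50,98]))
# flange top disc and underside rim: circle fit of the top-face rim contour not hidden
from scipy.optimize import least_squares
c=cv2.convexHull((q[:,:2]*1000).astype(np.float32))[:,0]/1000
f=least_squares(lambda x:np.minimum(0.004,np.abs(np.linalg.norm(c-x,axis=1)-.041)),[.496,.273],loss="soft_l1",f_scale=.001); print("flange c r=41",f.x,(np.linalg.norm(c-f.x,axis=1)*1000).round(1))
save(d,"over.png",(200,100,310,240),4)
plan((.4958,.2735,.15),69)
E
```

```text
t 8.43 p [0.4996 0.2691 0.2003] yaw_y 68.61 tilt [ 0.0004 -0.0011] F [ 0.1  0.1 -2.4] M [-0.03 -0.04  0.03] w 0.0137 gf 35.0 j [-0.63  0.45  0.05  2.   -0.04  0.69  0.64]
325 ((496.9920654296875, 260.6299743652344), (73.53964233398438, 91.9374008178711), 68.67353820800781) [0.17617133 0.18232911 0.18571303]
flange c r=41 [0.49891942 0.26588623] [46.7 42.9 41.4 41.  44.4 46.4 46.  40.8 42.5 42.7 40.7 41.2 41.2 45.9]
dp [0.0206, 0.0109, 0.201] rot [-0.0001, 0.0001, -0.0011]
```

View pics/over.png

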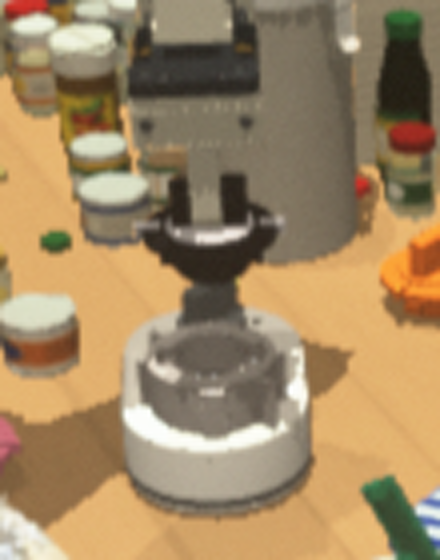

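Lid held upright and level at crop (210,230), pointers symmetric about the fingers and the neck just below. Shift over the neck and start down.

Call:
play_rows:
  moves:
    - {"dp": [0.021,0.01,0.05],"rot": [0,0,-0.001],"hand": 0}
    - {"dp": [0.021,0.01,0.1],"rot": [0,0,-0.001],"hand": 0}
    - {"dp": [0.021,0.01,0.16],"rot": [0,0,-0.001],"hand": 0}
    - {"dp": [0.021,0.01,0.2],"rot": [0,0,-0.001],"hand": 0}
    - {"dp": [0.021,0.01,0.2],"rot": [0,0,-0.001],"hand": 0}
    - {"dp": [0.021,0.01,0.2],"rot": [0,0,-0.001],"hand": 0}
    - {"dp": [0.021,0.01,0.2],"rot": [0,0,-0.001],"hand": 0}

```text
time_s: 9.02
ee_pos: [0.4952, 0.2747, 0.151]
orientation: [[-0.934, 0.358, 0.001], [0.358, 0.934, 0.0], [-0.001, 0.0, -1.0]]
force: [0.7, 0.1, -1.4]
grip_width: 0.0139
grasp_force: 35.0
```

```bash
python3 - <<'E'
from h import *
from scipy.optimize import least_squares
d=grab("scene"); w=cloud(d); s=st()
def tips(z0,z1,nm):
    m=(np.hypot(w[...,0]-.496,w[...,1]-.272)<.06)&(w[...,2]>z0)&(w[...,2]<z1)
    q=w[m]; e=np.array([.934,-.358]); u=q[:,:2]@e; print(nm,len(q),"along mill x",u.min(),u.max(),(u.min()+u.max())/2)
tips(.126,.136,"lid"); tips(.084,.094,"neck"); print("tcp",np.dot(s["ee_pos"][:2],[.934,-.358]))
plan((.4956,.273,.130),69)
E
```

```text
t 9.07 p [0.4951 0.275  0.1512] yaw_y 69.04 tilt [0.0011 0.0005] F [ 0.   0.7 -1.7] M [-0.02 -0.    0.05] w 0.0134 gf 35.0 j [-0.64  0.52  0.04  2.04 -0.04  0.58  0.64]
lid 284 along mill x 0.3210650205661795 0.409695892865474 0.36538045671582675
neck 297 along mill x 0.3195365570247233 0.4102168560272364 0.3648767065259798
tcp 0.3639387649248802
dp [-0.0048, -0.0069, 0.0846] rot [0.0001, 0.0001, 0.0001]
```

Call:
play_rows:
  moves:
    - {"dp": [0.001,-0.005,0.03],"rot": [0,0,0],"hand": 0}
    - {"dp": [0.001,-0.005,0.06],"rot": [0,0,0],"hand": 0}
    - {"dp": [0.001,-0.005,0.085],"rot": [0,0,0],"hand": 0}
    - {"dp": [0.001,-0.005,0.085],"rot": [0,0,0],"hand": 0}
    - {"dp": [0.001,-0.005,0.085],"rot": [0,0,0],"hand": 0}

```text
time_s: 9.48
ee_pos: [0.4933, 0.2741, 0.1285]
orientation: [[-0.934, 0.357, -0.001], [0.357, 0.934, -0.001], [0.001, -0.001, -1.0]]
force: [0.1, -0.6, -1.1]
grip_width: 0.0141
grasp_force: 35.0
```

```bash
python3 -c "
from h import *
st(); plan((.4956,.273,.1162),69)"
```

```text
t 9.48 p [0.4933 0.2741 0.1285] yaw_y 69.1 tilt [-0.001  -0.0008] F [ 0.1 -0.6 -1.1] M [ 0.04  0.05 -0.05] w 0.0141 gf 35.0 j [-0.63  0.55  0.04  2.06 -0.04  0.53  0.64]
dp [-0.01, -0.0007, 0.0492] rot [-0.0002, -0.0001, 0.0003]
```

Call:
play_rows:
  moves:
    - {"dp": [-0.004,-0.001,0.02],"rot": [0,0,0],"hand": 0}
    - {"dp": [-0.004,-0.001,0.035],"rot": [0,0,0],"hand": 0}
    - {"dp": [-0.004,-0.001,0.048],"rot": [0,0,0],"hand": 0}
    - {"dp": [-0.004,-0.001,0.053],"rot": [0,0,0],"hand": 0}
    - {"dp": [-0.004,-0.001,0.053],"rot": [0,0,0],"hand": 0}
    - {"dp": [-0.004,-0.001,0.053],"rot": [0,0,0],"hand": 0}

```text
time_s: 9.98
ee_pos: [0.4945, 0.2736, 0.1162]
orientation: [[-0.934, 0.357, 0.0], [0.357, 0.934, 0.0], [-0.0, 0.0, -1.0]]
force: [-1.0, -1.3, 4.9]
grip_width: 0.0139
grasp_force: 35.0
```

```bash
python3 -c "
from h import *
st(); d=grab('scene'); w=cloud(d)
q=w[(np.hypot(w[...,0]-.496,w[...,1]-.272)<.06)&(w[...,2]>.08)&(w[...,2]<.106)]; print(np.percentile(q[:,2],[10,50,90]))
save(d,'in.png',(200,130,310,240),5)"
```

```text
t 9.98 p [0.4945 0.2736 0.1162] yaw_y 69.09 tilt [0.0001 0.0001] F [-1.  -1.3  4.9] M [-0.28  0.26 -0.02] w 0.0139 gf 35.0 j [-0.63  0.57  0.04  2.07 -0.04  0.5   0.64]
[0.08368886 0.09730962 0.10182328]
```

View pics/in.png

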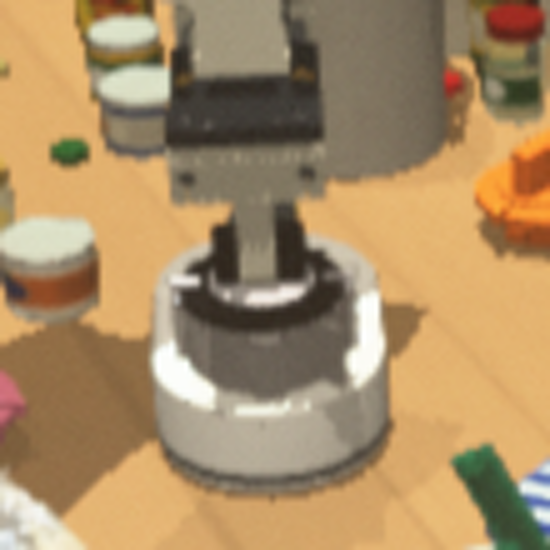

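The lid is seated: the flange lies on the rim at crop (265,300), its top reads at 97 mm and the contact force is 5 N. Twist 45° clockwise.

Call:
play_rows:
  moves:
    - {"dp": [0,0,0.002],"rot": [0,0,0.017],"hand": 0}
    - {"dp": [0,0,0.002],"rot": [0,0,0.034],"hand": 0}
    - {"dp": [0,0,0.002],"rot": [0,0,0.052],"hand": 0}
    - {"dp": [0,0,0.002],"rot": [0,0,0.07],"hand": 0}
    - {"dp": [0,0,0.002],"rot": [0,0,0.088],"hand": 0}
    - {"dp": [0,0,0.002],"rot": [0,0,0.106],"hand": 0}
    - {"dp": [0,0,0.002],"rot": [0,0,0.124],"hand": 0}
    - {"dp": [0,0,0.002],"rot": [0,0,0.124],"hand": 0}

```text
time_s: 10.7
ee_pos: [0.4958, 0.274, 0.1161]
orientation: [[-0.408, 0.913, 0.003], [0.913, 0.408, 0.001], [-0.0, 0.003, -1.0]]
force: [0.1, -1.4, 8.9]
grip_width: 0.0137
grasp_force: 35.0
```

```bash
python3 - <<'E'
from h import *
d=grab("scene"); st(); save(d,"tw.png",(200,130,310,240),5)
E
```

```text
t 10.75 p [0.4957 0.274  0.1161] yaw_y 24.36 tilt [0.0026 0.0006] F [ 0.1 -0.7  8.1] M [-0.58 -0.07  0.03] w 0.0138 gf 35.0 j [-0.78  0.58  0.26  2.08 -0.29  0.51  0.12]
```

View pics/tw.png

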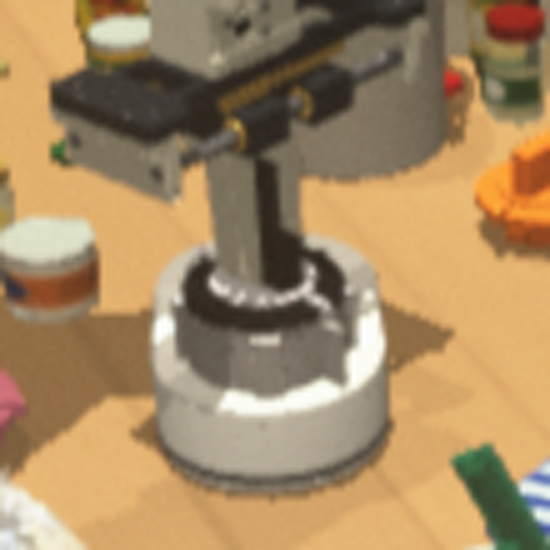

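The pointer is now at about crop (335,322), right above the fin at (345,365). I'll settle for a few rows and verify its angle.

Call:
play_rows:
  moves:
    - {"dp": [0,0,0],"rot": [0,0,0],"hand": 0}
    - {"dp": [0,0,0],"rot": [0,0,0],"hand": 0}
    - {"dp": [0,0,0],"rot": [0,0,0],"hand": 0}
    - {"dp": [0,0,0],"rot": [0,0,0],"hand": 0}
    - {"dp": [0,0,0],"rot": [0,0,0],"hand": 0}
    - {"dp": [0,0,0],"rot": [0,0,0],"hand": 0}

```text
time_s: 11.25
ee_pos: [0.4956, 0.274, 0.1161]
orientation: [[-0.414, 0.91, 0.002], [0.91, 0.414, 0.001], [-0.0, 0.002, -1.0]]
force: [0.0, -0.4, 7.5]
grip_width: 0.0141
grasp_force: 35.0
```

```bash
python3 - <<'E'
from h import *
d=grab("scene"); st()
a=atz(d,(264.5,191.5),.098); b=atz(d,(267,195.5),.098); v=(b-a)[:2]; print("pointer dir",np.degrees(np.arctan2(v[1],v[0])),"radial",[np.degrees(np.arctan2(p[1]-.2725,p[0]-.4955)) for p in (a,b)],"r",[np.hypot(p[1]-.2725,p[0]-.4955) for p in (a,b)],"want",-21-45)
w=cloud(d); q=w[(np.hypot(w[...,0]-.53,w[...,1]-.362)<.04)&(w[...,2]>.08)&(w[...,2]<.1)]; print(len(q))
E
```

```text
t 11.3 p [0.4957 0.274  0.1161] yaw_y 24.45 tilt [0.0024 0.0011] F [ 0.3 -0.6  6.9] M [-0.43 -0.1  -0.04] w 0.0135 gf 35.0 j [-0.78  0.58  0.26  2.08 -0.29  0.51  0.12]
pointer dir -95.8484870144725 radial [np.float64(-62.94244002173285), np.float64(-73.91012040376711)] r [np.float64(0.041070503432823514), np.float64(0.059720422642565954)] want -66
0
```

```bash
python3 -c "
from plant import arm
print(arm.job_done())"
```

```text
the job is handed in; nothing more can be done
None
```

I handed the job in; the judge returned no verdict. The dial turned 40° to its middle click. The lid is seated with its flange on the rim, twisted about 45° clockwise to the half-way mark, and still held at 35 N.

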